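# Set the fragile lotus-bud carving on the finishing board

### The job

Pick up the pale, freshly carved lotus-bud finial and stand it upright on the green pad of the finishing board, its whole foot on the pad. The dry carving is brittle, so squeeze it only lightly, do not drop it or press it down hard, and do not knock it over. Leave the dark waxed finial and the chisel where they lie.

Things in the scene. Friction and masses are not known exactly. Their poses are not given: they have to be found in the camera images.
- bud_mid (a point): Pale loose turned-wood finial, about 0.08 kg, upright, 78 mm tall: foot 44 mm across, 9 mm high; 30 mm neck; straight-sided bud 40 mm across from 26 to 53 mm up (grip here), then a tapering tip. The point is on its axis, 39 mm above its underside; z is up its axis. Cracks if the fingers together press it with over 100 N, or it is pressed on the board with over 30 N.
- pad (a point): Centre of the top face of the green pad, a firm round disc 84 mm across and 3 mm thick, on the finishing board, a fixed plywood square 130 mm wide and 20 mm high. The pad's top is 23 mm above the bench; z points up.
- waxed_mid (a point): A dark brown waxed lotus-bud finial, loose, of the same shape and size as the pale one; leave it alone. This point is on its axis, 39 mm above its underside; z points up its axis.
- chisel: A wood chisel lying loose beyond the other things, 207 mm long, 24 mm wide, 22 mm high, brown handle and steel blade; leave it alone. The origin is on its underside where handle meets ferrule; x points along the blade, which ends 97 mm away; the handle reaches 110 mm the other way.
There are look-alikes about, which are no part of the job. Of the things that look like the part that bears bud_mid, take the one that is farthest to the robot's left at the start.

How it is judged:
By the outcome, as a careful person would: the job done as asked, in the order asked, and still so for the second after the job is handed in, with the robot touching nothing.
It also fails if it takes over 38 s, if anything falls off the work surface, if the arm or the gripper's body presses on something with over 40 N, if the wrist force passes 120 N, or if a joint passes its speed limit or range.

### The arm

A 6-joint arm with a two-finger parallel gripper is mounted at the origin on the work surface. World frame = base frame: x ahead of the robot, y to its left, z up, the work surface at z = 0. Lengths are in m, angles in rad, forces in N, time in s.
With the tool pointing down it reaches from about 0.225 to 0.725 m from the base axis. Payload 3.1 kg.
Tool frame: the origin (TCP) lies on the centre line of the jaws, within the pads' length; the fingertips stand 8 mm ahead of it and the grasp point (between the pads) lies 11 mm behind it; y points along the fingers, z is the direction in which the jaws open and shut, and the axes are right-handed (so a half turn about y gives the same grasp; the last joint's range is limited). The gripper opens to 85 mm and grips with 20 to 120 N. Pads are 22 mm wide; open, the fingers measure 114 mm over their backs; the gripper's body (76 mm by 85 mm) begins 54 mm behind the grasp point. The pads swing forward as they close: fully open they stand 13 mm farther back than shut.
Start: joints at [-1.252, 0.048, 0.099, 1.622, 0, 1.443], TCP at [0.227, -0.473, 0.239] pointing down, gripper open.
Joint ranges: [-2.91, 2.91], [-0.99, 1.94], [-1.21, 1.42], [-2.12, 2.29], [-1.49, 1.47], [-3.14, 3.14]. Speed limits (rad/s): [2.79, 2.79, 3.14, 3.14, 3.14, 3.14].

### API

Orientations are given as a 3x3 rotation matrix whose columns are the frame's x, y, z axes.
In Python, from cell import telemetry, imaging, order gives the robot as it stands.
- The arm moves only by the shell command python3 -m jog 'ROWS' [FORCE]. ROWS is JSON, a list that holds one entry, the list of rows, each a list of 7 numbers: the shift along the tool's x, y, z in cm, then the turn, a rotation vector about the tool's x, y, z in degrees, then the opening, from 0 (shut) to 1 (fully open). In form: [[[dx, dy, dz, rx, ry, rz, claw], ...]]. A call has 1 to 10 rows; each row is the pose to reach, as a shift and turn from the pose commanded when the call began, along the tool's axes at that moment; what a row does not reach only later rows make up. A row lasts 1/12 s, in which the tool goes at most 41.7 mm and 7.16 degrees, less where a joint would pass 70% of its speed; a pose out of reach is approached as far as the arm can. A call with a gripper value outside its range is refused whole. The fingers move at their own pace and stop on an object; FORCE is the grip in N (left out, the last holds). Time passes only in rows, so rows that repeat a pose let the fingers close. It gives the time, the measured TCP pose, the force and the opening at its end, in the units of the state.
- telemetry.observe(): the state, without advancing time (a new reading comes with each control period).
- imaging.grab_frame(name): name is "side" or "top"; returns the picture (480x640x3 uint8, red, green, blue); there is no depth.
- imaging.calibration(name): a dict with "vfov" (degrees; the focal length in pixels is half the picture's height over the tangent of half this angle, whatever the lens; pixels are square), "cx", "cy" (the principal point, pixels), "k1" (the pictures are not rectified: a ray, as slopes to the right and down, at radius r is drawn at 1 + k1 r^2 times it, then the intrinsics apply), "R" (3x3) and "t" (3): a world point X has camera coordinates R X + t. Camera axes: x right, y down, z forward; pixel columns grow to the right and rows downward; lengths in m; the calibration is good to about 2 mm. A picture is of the moment at which its call begins. calibration takes no time and is no camera call.
- order.finish_job(): hands the job in, once; it reports no verdict.
The state is a dict: "clock": time; "q": joint angles; "dq": joint speeds; "joint_torque": joint torques, N m; "eef_pos": TCP position; "orientation": TCP orientation; "ft_force": force on the tool from outside, world axes, zero at the start; "ft_torque": the same for the moment, N m; "width": finger opening in m.
Only numpy, scipy, OpenCV 4.12 (cv2) and the standard library are available. Lean on these libraries where they do the work, as an engineer would, in place of code of your own. Each camera call takes 0.05 s, during which the arm holds its last target.

## Working session

There is one attempt and no reset: what is moved stays moved. The work goes in short steps, Python scripts to look and compute and a shell command to move; the robot and the scene stay as the last step left them, time stands still between calls to the robot, and variables do not carry over. Pictures are saved under pics/ and viewed, and the job is handed in when it is done.

```bash
mkdir -p pics; ls; python3 - <<'E'
from cell import telemetry, imaging
import cv2, numpy as np
np.set_printoptions(precision=4,suppress=True)
s=telemetry.observe()
for k,v in s.items(): print(k,np.array(v))
for n in("side","top"):
    print(n,imaging.calibration(n))
    cv2.imwrite(f"pics/{n}0.png",imaging.grab_frame(n)[:,:,::-1])
E
```

```text
pics
clock 0.0
q [-1.2518  0.0487  0.0976  1.622  -0.      1.443 ]
dq [-0.     -0.0002  0.0007  0.0023 -0.0026 -0.0007]
joint_torque [  0.0002 -33.8784  32.0014   0.0205  -0.      -0.    ]
eef_pos [ 0.2266 -0.4729  0.2381]
orientation [[-0.9019 -0.0007  0.432 ]
 [-0.432   0.0022 -0.9019]
 [-0.0003 -1.     -0.0023]]
ft_force [-0.0112 -0.0873 -0.1022]
ft_torque [ 0.0108 -0.0163  0.065 ]
width 0.08537482438206281
side {'vfov': 54.42417302506188, 'cx': 317.41040125212055, 'cy': 242.98696216448292, 'k1': -0.004977094600259683, 'R': array([[-0.858 , -0.5134,  0.0149],
       [-0.4036,  0.656 , -0.6378],
       [ 0.3177, -0.5533, -0.77  ]]), 't': array([0.5012, 0.278 , 0.7258])}
top {'vfov': 51.31167825529843, 'cx': 309.258497160757, 'cy': 245.533280977968, 'k1': -0.004441888091793572, 'R': array([[ 0.0173, -0.9999, -0.0002],
       [-0.9921, -0.0171, -0.1243],
       [ 0.1242,  0.0023, -0.9923]]), 't': array([-0.0037,  0.5831,  1.0837])}
```

View pics/top0.png

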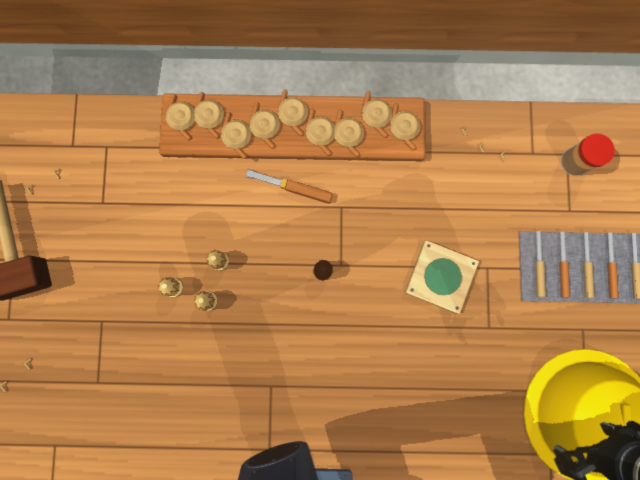

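View pics/side0.png

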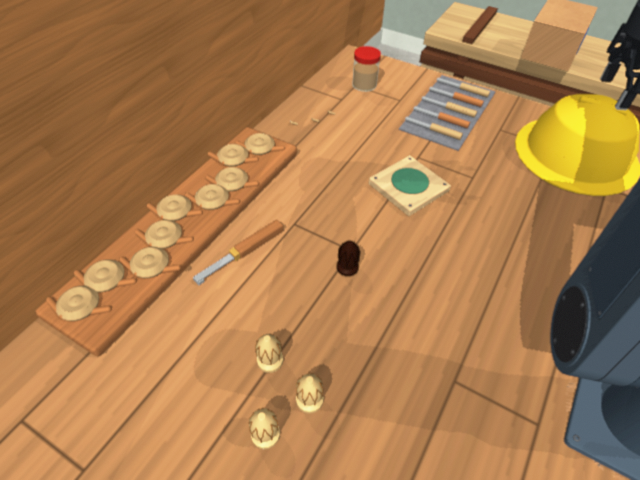

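The top picture shows pale finials at (171,287), (206,301) and (218,260), the dark one at (323,270), the pad at (443,277), and the chisel around (290,186). In the side picture the pale ones are at (265,428), (310,393) and (268,352). Image left in the top view is +y, so the candidate is (171,287). Next I'll segment and triangulate.

```bash
cat > h.py <<'E'
import numpy as np, cv2
from cell import imaging
from scipy.optimize import least_squares
np.set_printoptions(precision=4,suppress=True)
C={n:imaging.calibration(n) for n in("side","top")}
def K(n):
    c=C[n]; f=240/np.tan(np.radians(c["vfov"])/2); return np.array([[f,0,c["cx"]],[0,f,c["cy"]],[0,0,1.]]), np.array([c["k1"],0,0,0,0.])
def proj(n,X):
    k,d=K(n); c=C[n]; R=np.array(c["R"]); t=np.array(c["t"],float)
    return cv2.projectPoints(np.atleast_2d(np.array(X,float)),cv2.Rodrigues(R)[0],t,k,d)[0][:,0]
def ray(n,p):
    k,d=K(n); c=C[n]; R=np.array(c["R"]); t=np.array(c["t"])
    u=cv2.undistortPoints(np.array([[p]],float),k,d)[0,0]; return -R.T@t, R.T@np.array([u[0],u[1],1])
def onz(n,p,z):
    o,d=ray(n,p); return o+d*(z-o[2])/d[2]
def tri(ps,pt):
    (o1,d1),(o2,d2)=ray("side",ps),ray("top",pt)
    a=np.linalg.lstsq(np.c_[d1,-d2],o2-o1,rcond=None)[0]
    A,B=o1+d1*a[0],o2+d2*a[1]; return (A+B)/2, np.linalg.norm(A-B)
E
python3 - <<'E'
from h import *
T=cv2.imread("pics/top0.png");S=cv2.imread("pics/side0.png")
a=cv2.resize(T[240:320,150:250],None,fx=6,fy=6,interpolation=cv2.INTER_CUBIC)
cv2.imwrite("pics/ct.png",a)
cv2.imwrite("pics/cs.png",cv2.resize(S[325:455,230:350],None,fx=4.6,fy=4.6,interpolation=cv2.INTER_CUBIC))
b=cv2.resize(T[230:325,300:490],None,fx=4,fy=4,interpolation=cv2.INTER_CUBIC);cv2.imwrite("pics/ct2.png",b)
for n,I in(("side",S),("top",T)):
    h=cv2.cvtColor(I,cv2.COLOR_BGR2HSV)
    m=((h[...,0]>60)&(h[...,0]<90)&(h[...,1]>90)&(h[...,2]>40)).astype(np.uint8)
    N,l,st,ce=cv2.connectedComponentsWithStats(m)
    for i in range(1,N):
        if st[i,4]>100: print(n,"green",st[i],ce[i], onz(n,ce[i],.023))
for p in((171,287),(206,301),(218,260)):
    X=onz("top",p,.06); print(p,X,proj("side",X))
E
```

```text
side green [392 169  36  24 663] [409.6953 180.46  ] [ 0.5209 -0.2924  0.023 ]
top green [426 261  34  33 654] [440.5214 279.9602] [ 0.5118 -0.2902  0.023 ]
(171, 287) [0.4842 0.3051 0.06  ] [[268.3115 414.4918]]
(206, 301) [0.4553 0.2277 0.06  ] [[313.7554 380.1688]]
(218, 260) [0.5448 0.2053 0.06  ] [[272.7333 340.5105]]
```

View pics/ct.png

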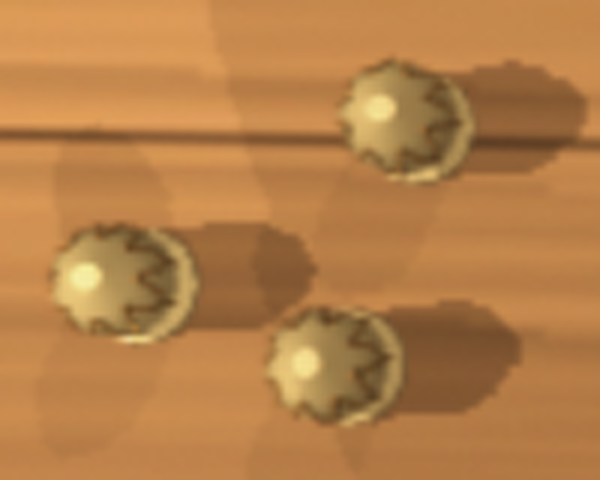

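View pics/cs.png

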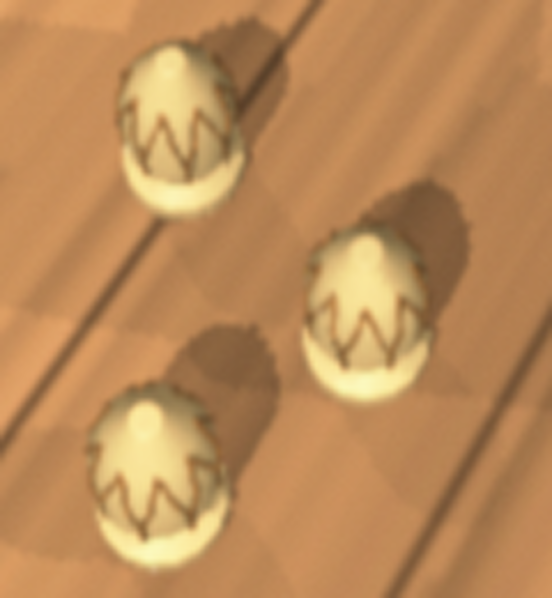

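View pics/ct2.png

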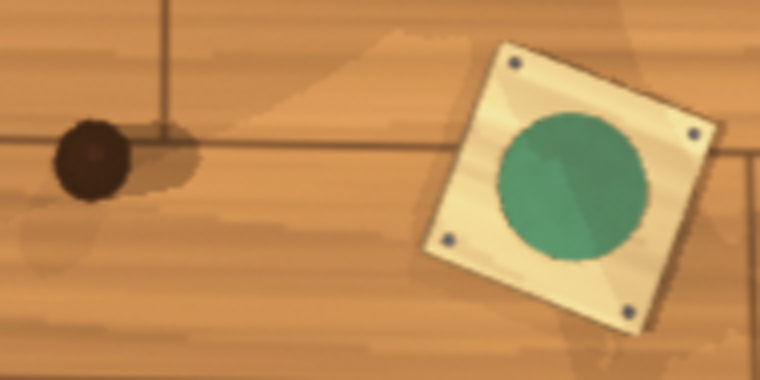

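The crops confirm three identical, upright pale buds. The leftmost is the one at left in the top crop, which is the lowest one in the side crop. Next I'll triangulate the tips and pad, and check them against the foot outlines.

```bash
python3 - <<'E'
from h import *
T=cv2.imread("pics/top0.png");S=cv2.imread("pics/side0.png")
ct=lambda x,y:((x+.5)/6-.5+150,(y+.5)/6-.5+240)
cs=lambda x,y:((x+.5)/4.6-.5+230,(y+.5)/4.6-.5+325)
for nm,a,b in(("L",(86,277),(146,420)),("near",(306,363),(369,247)),("far",(380,107),(173,62))):
    print(nm,"tip",*tri(cs(*b),ct(*a)))
# pad
g={}
for n,I in(("side",S),("top",T)):
    B,G,R=[I[...,i].astype(int) for i in range(3)]
    m=((G>R+25)&(G>B+10)).astype(np.uint8)
    N,l,st,ce=cv2.connectedComponentsWithStats(m)
    i=1+np.argmax(st[1:,4]); g[n]=ce[i]
    cn=cv2.findContours((l==i).astype(np.uint8),0,1)[0][0][:,0]
    P=np.array([onz(n,p,.023) for p in cn.astype(float)]); 
    print(n,st[i],ce[i],"on z=.023:",P[:,:2].mean(0),"diam",2*np.sqrt(st[i,4]/np.pi), np.ptp(P,axis=0))
print("pad tri",*tri(g["side"],g["top"]))
# silhouette fit of the left bud
def mask(I,x0,x1,y0,y1):
    hsv=cv2.cvtColor(I,cv2.COLOR_BGR2HSV); c=hsv[y0:y1,x0:x1]; return c
prof=np.array([(0,.022),(.009,.022),(.012,.015),(.022,.015),(.026,.020),(.053,.020),(.066,.012),(.078,.003)])
def outline(n,X):
    th=np.linspace(0,2*np.pi,40); P=np.array([(X[0]+r*np.cos(t),X[1]+r*np.sin(t),X[2]+z) for z,r in prof for t in th])
    q=proj(n,P); 
    M=np.zeros((480*4,640*4),np.uint8)
    for i in range(len(prof)-1):
        hull=cv2.convexHull(((q[i*40:(i+2)*40]+.5)*4).astype(np.int32)); cv2.fillConvexPoly(M,hull,255)
    return M
for nm,X in(("L",(0.482,0.304,0)),):
  for n,I,(x0,x1,y0,y1) in(("top",T,(150,200,265,310)),("side",S,(230,300,395,455))):
    M=outline(n,X); cn=cv2.findContours(M[y0*4:y1*4,x0*4:x1*4],0,1)[0]
    big=cv2.resize(I[y0:y1,x0:x1],None,fx=8,fy=8,interpolation=cv2.INTER_CUBIC)
    cv2.drawContours(big,[c*2 for c in cn],-1,(255,0,0),1); cv2.imwrite(f"pics/fit_{n}.png",big)
E
```

```text
L tip [0.4864 0.3159 0.077 ] 0.001025094316730983
near tip [0.4572 0.2354 0.0795] 0.0006724198941294773
far tip [0.5486 0.2133 0.0771] 0.00014738427369916413
side [392 168  37  25 717] [409.7559 180.3863] on z=.023: [ 0.5211 -0.2933] diam 30.2144461073691 [0.0803 0.0801 0.    ]
top [ 425  259   36   36 1029] [442.5452 276.4033] on z=.023: [ 0.5202 -0.2951] diam 36.19618062078487 [0.0792 0.0791 0.    ]
pad tri [ 0.5208 -0.2952  0.0209] 0.0014926513542333085
```

```bash
python3 - <<'E'
from h import *
T=cv2.imread("pics/top0.png");S=cv2.imread("pics/side0.png")
prof=np.array([(0,.022),(.009,.022),(.012,.015),(.022,.015),(.026,.020),(.053,.020),(.066,.012),(.078,.003)])
def outline(n,X):
    th=np.linspace(0,2*np.pi,40); P=np.array([(X[0]+r*np.cos(t),X[1]+r*np.sin(t),X[2]+z) for z,r in prof for t in th])
    q=proj(n,P); M=np.zeros((480*4,640*4),np.uint8)
    for i in range(len(prof)-1):
        cv2.fillConvexPoly(M,cv2.convexHull(((q[i*40:(i+2)*40]+.5)*4).astype(np.int32)),255)
    return M
im=[]
X=(0.486,0.316,0)
for n,I,(x0,y0) in(("top",T,(148,263)),("side",S,(240,405))):
    x1,y1=x0+48,y0+48
    M=outline(n,X); cn=cv2.findContours(M[y0*4:y1*4,x0*4:x1*4],0,1)[0]
    big=cv2.resize(I[y0:y1,x0:x1],None,fx=8,fy=8,interpolation=cv2.INTER_CUBIC)
    cv2.drawContours(big,[c*2 for c in cn],-1,(255,0,0),1); im.append(big)
cv2.imwrite("pics/fit1.png",np.hstack(im))
E
```

```text
(no output)
```

View pics/fit1.png

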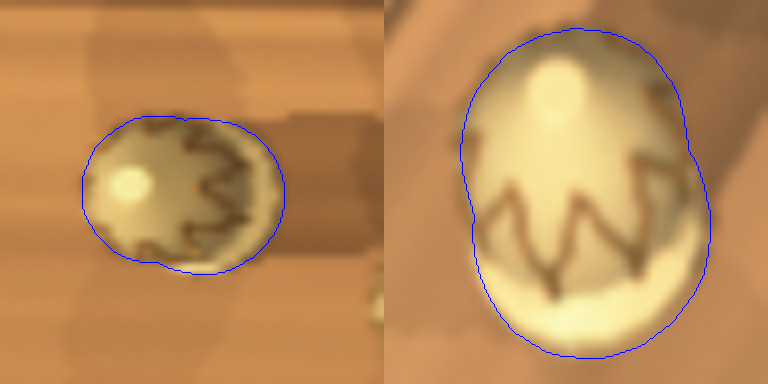

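Left bud at about (0.486, 0.316), tip height 0.077 (should be 0.078). Pad at (0.521, -0.295), height 0.021 from two views (should be 0.023) and about 80–84 mm across. Candidates in the top view are (171,287), (206,301) and (218,260), and I chose (171,287), the largest y. The neighbours are 86 mm and 120 mm away, so the jaws should open along a yaw of about -20°, clear of both.

```bash
cat > go.py <<'E'
import sys
from h import *
from cell import telemetry
s=telemetry.observe(); R=np.array(s["orientation"]); p=np.array(s["eef_pos"])
def want(x,y,z,yaw):
    a=np.radians(yaw); Z=np.array([np.cos(a),np.sin(a),0]); Y=np.array([0,0,-1.]); Rt=np.c_[np.cross(Y,Z),Y,Z]
    rv=cv2.Rodrigues(R.T@Rt)[0][:,0]
    print("shift cm",100*R.T@(np.array([x,y,z])-p),"rot deg",np.degrees(rv))
print("t",round(s["clock"],2),"p",p,"yaw",np.degrees(np.arctan2(R[1,2],R[0,2])),"F",np.array(s["ft_force"]),"w",s["width"], "q",np.array(s["q"]))
if len(sys.argv)>1: want(*map(float,sys.argv[1:5]))
E
python3 go.py 0.486 0.316 0.19 -20; python3 go.py 0.42 -0.1 0.27 -20
```

```text
t 0.1 p [ 0.2266 -0.4729  0.2382] yaw -64.40243259648956 F [ 0.2071 -0.7381  0.2419] w 0.08546410245887102 q [-1.2518  0.0487  0.0977  1.622  -0.      1.443 ]
shift cm [-57.4745   4.968  -59.9335] rot deg [  0.1137 -44.4024  -0.0633]
t 0.1 p [ 0.2266 -0.4729  0.2382] yaw -64.40243259648956 F [ 0.2071 -0.7381  0.2419] w 0.08546410245887102 q [-1.2518  0.0487  0.0977  1.622  -0.      1.443 ]
shift cm [-33.5512  -3.1145 -25.2857] rot deg [  0.1137 -44.4024  -0.0633]
```

```bash
python3 -m jog '[[[0,-1.5,0,0,0,0,1],[-2,-3,-1.5,0,-3,0,1],[-5,-3,-4,0,-8,0,1],[-9,-3,-7,0,-14,0,1],[-13,-3,-10,0,-20,0,1],[-17,-3,-13,0,-26,0,1],[-21,-3,-16,0,-32,0,1],[-25,-3,-19,0,-38,0,1],[-29,-3,-22,0,-44.4,0,1],[-33,-3,-25,0,-44.4,0,1]]]' 30; python3 go.py 0.486 0.316 0.19 -20
```

```text
clock: 0.93
eef_pos: [0.3897, -0.1551, 0.2689]
orientation: [[-0.339, -0.0, 0.941], [-0.941, 0.0, -0.339], [-0.0, -1.0, -0.0]]
ft_force: [1.0, 0.3, 0.0]
width: 0.0851
t 0.93 p [ 0.3897 -0.1551  0.2689] yaw -19.80956555558432 F [0.9922 0.2891 0.0211] w 0.08512168870839626 q [-0.5391 -0.2149 -0.0874  1.6985  0.      1.3775]
shift cm [-47.5889   7.8993  -6.9034] rot deg [ 0.0121  0.1904 -0.0034]
```

```bash
python3 -m jog '[[[-4,0,-0.5,0,0,0,1],[-8,0,-1,0,0,0,1],[-12,1,-2,0,0,0,1],[-16,2,-3,0,0,0,1],[-20,3,-4,0,0,0,1],[-24,4,-5,0,0,0,1],[-28,5,-6,0,0,0,1],[-32,6,-6.5,0,0,0,1],[-35,7,-7,0,0,0,1],[-36,7,-7,0,0,0,1]]]'; python3 -m jog '[[[0,0,0,0,0,0,0.85],[0,0,0,0,0,0,0.85],[0,0,0,0,0,0,0.85],[0,0,0,0,0,0,0.85]]]'; python3 go.py 0.486 0.316 0.14 -20
```

```text
clock: 1.77
eef_pos: [0.4451, 0.209, 0.1959]
orientation: [[-0.337, -0.005, 0.941], [-0.941, 0.001, -0.337], [0.001, -1.0, -0.005]]
ft_force: [-1.2, -0.6, 0.0]
width: 0.0858
clock: 2.1
eef_pos: [0.4471, 0.2038, 0.2]
orientation: [[-0.344, 0.001, 0.939], [-0.939, -0.0, -0.344], [-0.0, -1.0, 0.001]]
ft_force: [-0.6, 0.2, 0.4]
width: 0.0723
t 2.1 p [0.4471 0.2038 0.2   ] yaw -20.120387368337937 F [-0.6178  0.1814  0.4085] w 0.07233516899214468 q [ 0.2913 -0.046  -0.073   1.5431 -0.0005  2.2133]
shift cm [-11.8767   6.0003  -0.2138] rot deg [-0.0512 -0.1204 -0.0058]
```

```bash
python3 -m jog '[[[-2,0,0,0,0,0,0.85],[-5,0,0,0,0,0,0.85],[-8,1,-0.1,0,0,0,0.85],[-10,2,-0.2,0,0,0,0.85],[-11.2,3,-0.2,0,0,0,0.85],[-11.9,4.5,-0.2,0,0,0,0.85],[-11.9,6,-0.2,0,0,0,0.85],[-11.9,6,-0.2,0,0,0,0.85],[-11.9,6,-0.2,0,0,0,0.85],[-11.9,6,-0.2,0,0,0,0.85]]]'; python3 - <<'E'
from h import *
for n in("top","side"):
    cv2.imwrite(f"pics/{n}1.png",imaging.grab_frame(n)[:,:,::-1])
T=cv2.imread("pics/top1.png");S=cv2.imread("pics/side1.png")
a=cv2.resize(T[210:350,110:250],(400,400),interpolation=cv2.INTER_CUBIC);b=cv2.resize(S[315:455,200:340],(400,400),interpolation=cv2.INTER_CUBIC)
cv2.imwrite("pics/c1.png",np.hstack([a,b]))
E
python3 go.py 0.486 0.316 0.03 -20
```

```text
clock: 2.93
eef_pos: [0.4863, 0.3167, 0.1406]
orientation: [[-0.344, 0.001, 0.939], [-0.939, 0.0, -0.344], [-0.001, -1.0, 0.001]]
ft_force: [-0.3, -0.3, 0.9]
width: 0.0727
t 3.03 p [0.4866 0.3173 0.1412] yaw -20.065770649802744 F [-0.4279 -0.5353 -0.0672] w 0.07292152215422838 q [ 0.4624  0.1899  0.0593  1.4373 -0.0001  2.3834]
shift cm [ 0.162  11.1159 -0.0368] rot deg [-0.1155 -0.0657 -0.113 ]
```

View pics/c1.png

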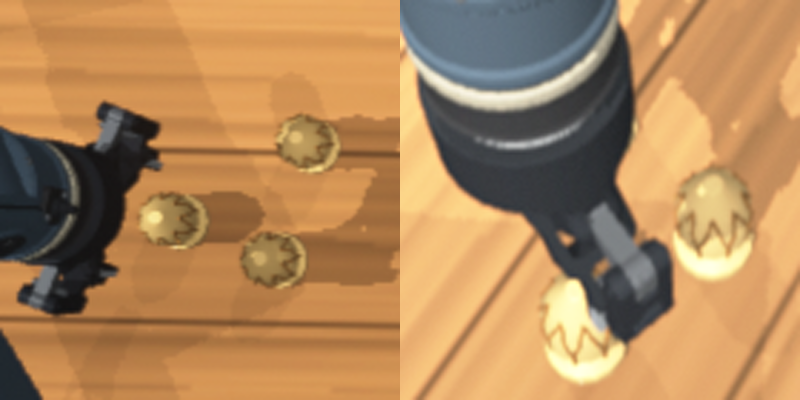

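The picture shows the bud between the two open fingers in the top view, below the gripper. I'll check the alignment by projecting the expected fingertip points.

```bash
python3 - <<'E'
from h import *
from cell import telemetry
s=telemetry.observe();R=np.array(s["orientation"]);p=np.array(s["eef_pos"])
w=s["width"]/2
im=[]
for n,(x0,y0) in(("top",(110,210)),("side",(200,315))):
    I=cv2.imread(f"pics/{n}1.png"); b=cv2.resize(I[y0:y0+140,x0:x0+140],(400,400),interpolation=cv2.INTER_CUBIC)
    for loc,c in(((0,.003,w),(0,0,255)),((0,.003,-w),(0,0,255)),((.011,.003,w),(0,255,255)),((-.011,.003,w),(0,255,255)),((.011,.003,-w),(255,0,255)),((-.011,.003,-w),(255,0,255)),((0,0,0),(0,255,0))):
        q=proj(n,p+R@np.array(loc))[0]; cv2.circle(b,(int((q[0]-x0)*400/140),int((q[1]-y0)*400/140)),3,c,-1)
    im.append(b)
cv2.imwrite("pics/c2.png",np.hstack(im))
E
```

```text
(no output)
```

View pics/c2.png

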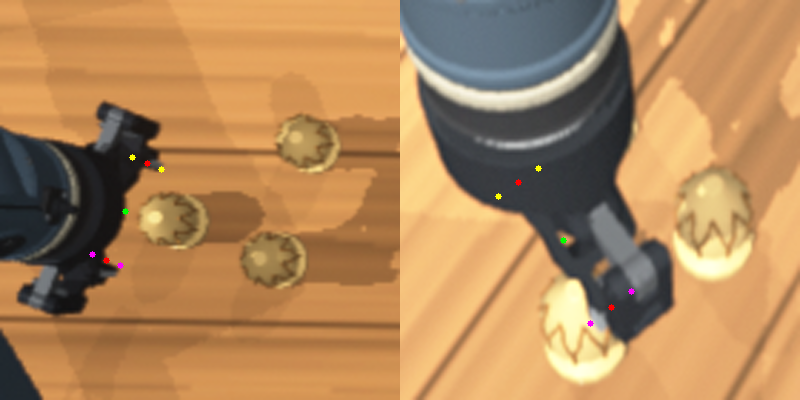

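Alignment agrees with the pictures. Descending.

```bash
python3 -m jog '[[[0.1,1.5,0,0,0,0,0.85],[0.1,3,0,0,0,0,0.85],[0.1,5,0,0,0,0,0.85],[0.1,7,0,0,0,0,0.85],[0.1,8.5,0,0,0,0,0.85],[0.1,9.7,0,0,0,0,0.85],[0.1,10.6,0,0,0,0,0.85],[0.1,11,0,0,0,0,0.85],[0.1,11,0,0,0,0,0.85],[0.1,11,0,0,0,0,0.85]]]'; python3 go.py 0.486 0.316 0.03 -20;  python3 - <<'E'
from h import *
for n in("top","side"):
    cv2.imwrite(f"pics/{n}2.png",imaging.grab_frame(n)[:,:,::-1])
T=cv2.imread("pics/top2.png");S=cv2.imread("pics/side2.png")
a=cv2.resize(T[210:350,110:250],(400,400),interpolation=cv2.INTER_CUBIC);b=cv2.resize(S[340:460,220:340],(400,400),interpolation=cv2.INTER_CUBIC)
cv2.imwrite("pics/c3.png",np.hstack([a,b]))
E
```

```text
clock: 3.87
eef_pos: [0.4859, 0.3169, 0.0301]
orientation: [[-0.342, 0.001, 0.94], [-0.94, 0.001, -0.342], [-0.001, -1.0, 0.001]]
ft_force: [-0.0, -0.2, 0.6]
width: 0.0728
t 3.87 p [0.4859 0.3169 0.0301] yaw -20.004407558084264 F [-0.0364 -0.1556  0.605 ] w 0.07276509143019493 q [ 0.4623  0.2444 -0.1017  1.2233 -0.      2.3823]
shift cm [0.0787 0.014  0.0431] rot deg [-0.0516 -0.0044 -0.0541]
```

View pics/c3.png

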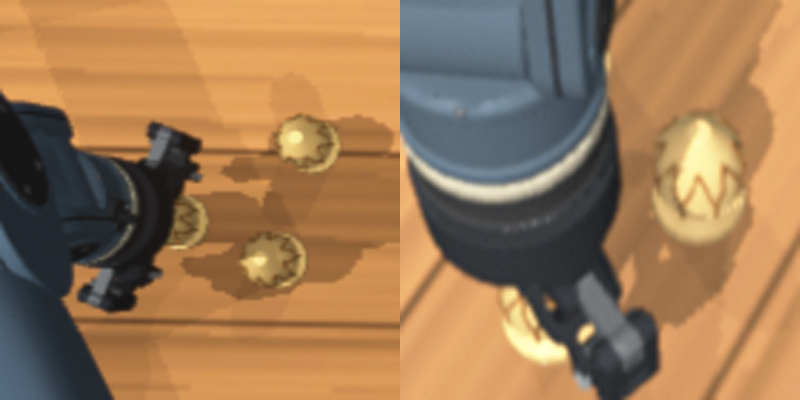

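The bud stands between the fingers and nothing is touched. Closing gently with 30 N.

```bash
python3 -m jog '[[[0,0,0,0,0,0,0.7],[0,0,0,0,0,0,0.65],[0,0,0,0,0,0,0.6],[0,0,0,0,0,0,0.57],[0,0,0,0,0,0,0.54],[0,0,0,0,0,0,0.51],[0,0,0,0,0,0,0.48],[0,0,0,0,0,0,0.46],[0,0,0,0,0,0,0.44],[0,0,0,0,0,0,0.43]]]' 30; python3 -m jog '[[[0,0,0,0,0,0,0.4],[0,0,0,0,0,0,0.3],[0,0,0,0,0,0,0.2],[0,0,0,0,0,0,0.2],[0,0,0,0,0,0,0.2],[0,0,0,0,0,0,0.2]]]' 30; python3 go.py
```

```text
clock: 4.8
eef_pos: [0.4857, 0.3167, 0.0297]
orientation: [[-0.342, 0.001, 0.94], [-0.94, 0.0, -0.342], [-0.001, -1.0, 0.001]]
ft_force: [0.7, -0.6, 2.4]
width: 0.0393
clock: 5.3
eef_pos: [0.4857, 0.3167, 0.0297]
orientation: [[-0.342, 0.001, 0.94], [-0.94, 0.0, -0.342], [-0.001, -1.0, 0.001]]
ft_force: [1.3, -1.3, 4.0]
width: 0.0393
t 5.3 p [0.4857 0.3167 0.0297] yaw -20.007670376769497 F [ 1.2572 -1.3422  3.9688] w 0.03928306163112265 q [ 0.4623  0.2446 -0.1023  1.2229 -0.0002  2.3823]
```

Gripped at 39.3 mm, matching the 40 mm bud. Lifting slowly.

```bash
python3 -m jog '[[[0,-0.3,0,0,0,0,0.2],[0,-0.8,0,0,0,0,0.2],[0,-1.6,0,0,0,0,0.2],[0,-2.8,0,0,0,0,0.2],[0,-4.3,0,0,0,0,0.2],[0,-6.3,0,0,0,0,0.2],[0,-8.3,0,0,0,0,0.2],[0,-10.3,0,0,0,0,0.2],[0,-11.3,0,0,0,0,0.2],[0,-12,0,0,0,0,0.2]]]'; python3 -m jog '[[[0,0,0,0,0,0,0.2],[0,0,0,0,0,0,0.2]]]';  python3 - <<'E'
from h import *
for n in("top","side"):
    cv2.imwrite(f"pics/{n}3.png",imaging.grab_frame(n)[:,:,::-1])
T=cv2.imread("pics/top3.png");S=cv2.imread("pics/side3.png")
a=cv2.resize(T[210:350,110:250],(400,400),interpolation=cv2.INTER_CUBIC);b=cv2.resize(S[315:455,200:340],(400,400),interpolation=cv2.INTER_CUBIC)
cv2.imwrite("pics/c4.png",np.hstack([a,b]))
E
python3 go.py 0.5207 -0.2945 0.15 -20
```

```text
clock: 6.13
eef_pos: [0.4862, 0.3173, 0.1521]
orientation: [[-0.342, 0.003, 0.94], [-0.94, 0.002, -0.342], [-0.003, -1.0, 0.003]]
ft_force: [0.0, 0.0, -1.2]
width: 0.0392
clock: 6.3
eef_pos: [0.4852, 0.3166, 0.149]
orientation: [[-0.342, -0.0, 0.94], [-0.94, -0.0, -0.342], [0.0, -1.0, -0.0]]
ft_force: [-0.1, -0.2, -1.6]
width: 0.0388
t 6.4 p [0.4844 0.3162 0.1477] yaw -20.000756629335495 F [ 0.3664 -0.2885 -0.9208] w 0.03888569465268287 q [0.4624 0.1886 0.0706 1.4557 0.     2.3823]
shift cm [56.1504 -0.1649 24.2968] rot deg [ 0.1143 -0.0006  0.1184]
```

View pics/c4.png

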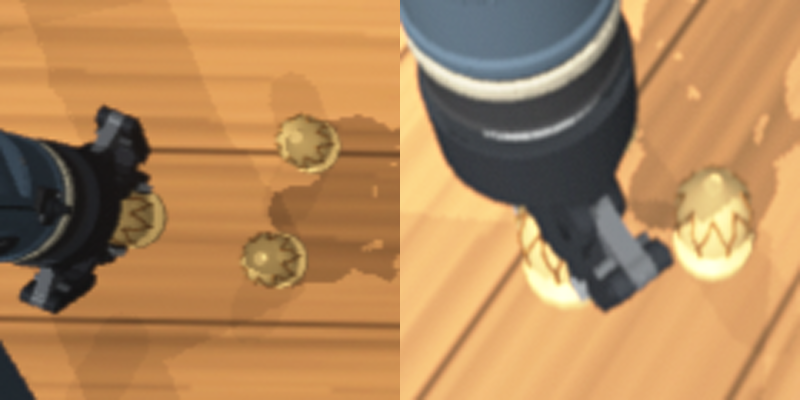

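The bud is held upright and its neighbours have not moved. Carrying it over to the pad.

```bash
python3 -m jog '[[[0.7,-0.5,0.3,0,0,0,0.2],[2,-1,0.9,0,0,0,0.2],[4,-1.5,1.7,0,0,0,0.2],[7,-2,3,0,0,0,0.2],[10,-2,4.3,0,0,0,0.2],[13,-2,5.6,0,0,0,0.2],[16,-2,6.9,0,0,0,0.2],[19,-2,8.2,0,0,0,0.2],[22,-2,9.5,0,0,0,0.2],[25,-2,10.8,0,0,0,0.2]]]';python3 -m jog '[[[3,0,1.3,0,0,0,0.2],[6,0,2.6,0,0,0,0.2],[9,0,3.9,0,0,0,0.2],[12,0,5.2,0,0,0,0.2],[15,0,6.5,0,0,0,0.2],[18,0,7.8,0,0,0,0.2],[21,0,9.1,0,0,0,0.2],[23,0,10,0,0,0,0.2],[24.5,0,10.6,0,0,0,0.2],[25,0,10.8,0,0,0,0.2]]]'; python3 -m jog '[[[0,0,0,0,0,0,0.2],[0,0,0,0,0,0,0.2]]]'; python3 go.py 0.5207 -0.2945 0.13 -20
```

```text
clock: 7.23
eef_pos: [0.5006, 0.0421, 0.1696]
orientation: [[-0.343, 0.0, 0.939], [-0.939, -0.001, -0.343], [0.001, -1.0, 0.0]]
ft_force: [1.0, 0.1, -1.1]
width: 0.0392
clock: 8.07
eef_pos: [0.5163, -0.2301, 0.1692]
orientation: [[-0.345, -0.001, 0.938], [-0.938, -0.001, -0.345], [0.001, -1.0, -0.0]]
ft_force: [-0.4, 1.4, -0.9]
width: 0.0389
clock: 8.23
eef_pos: [0.5168, -0.2264, 0.1693]
orientation: [[-0.342, -0.001, 0.94], [-0.94, 0.001, -0.342], [-0.001, -1.0, -0.001]]
ft_force: [-0.6, 0.6, -1.5]
width: 0.0392
t 8.23 p [ 0.5168 -0.2264  0.1693] yaw -20.000531134463223 F [-0.6075  0.644  -1.5058] w 0.03919404309645863 q [-0.5322  0.1463  0.0658  1.4914  0.0008  1.3877]
shift cm [6.2694 3.9193 2.697 ] rot deg [ 0.0526 -0.0006 -0.054 ]
```

```bash
python3 -m jog '[[[1,0,0.4,0,0,0,0.2],[2.5,0.5,1.1,0,0,0,0.2],[4.3,1.5,1.8,0,0,0,0.2],[5.6,3,2.4,0,0,0,0.2],[6.3,4.5,2.7,0,0,0,0.2],[6.3,6,2.7,0,0,0,0.2],[6.3,7,2.7,0,0,0,0.2],[6.3,7.5,2.7,0,0,0,0.2],[6.3,7.5,2.7,0,0,0,0.2],[6.3,7.5,2.7,0,0,0,0.2]]]'; python3 - <<'E'
from h import *
for n in("top","side"):
    cv2.imwrite(f"pics/{n}4.png",imaging.grab_frame(n)[:,:,::-1])
T=cv2.imread("pics/top4.png");S=cv2.imread("pics/side4.png")
a=cv2.resize(T[210:350,370:510],(400,400),interpolation=cv2.INTER_CUBIC);b=cv2.resize(S[110:230,340:460],(400,400),interpolation=cv2.INTER_CUBIC)
cv2.imwrite("pics/c5.png",np.hstack([a,b]))
E
python3 go.py 0.5207 -0.2945 0.0545 -20
```

```text
clock: 9.07
eef_pos: [0.5212, -0.2953, 0.0944]
orientation: [[-0.341, -0.0, 0.94], [-0.94, -0.0, -0.341], [0.0, -1.0, -0.0]]
ft_force: [0.1, 0.3, -1.0]
width: 0.0393
t 9.17 p [ 0.5219 -0.2958  0.0956] yaw -19.965393084656732 F [-0.1122 -0.4258 -0.7859] w 0.03919838200661794 q [-0.6273  0.2542  0.0435  1.3578 -0.0001  1.2919]
shift cm [-0.0821  4.1136 -0.1611] rot deg [-0.1252  0.0346  0.0389]
```

View pics/c5.png

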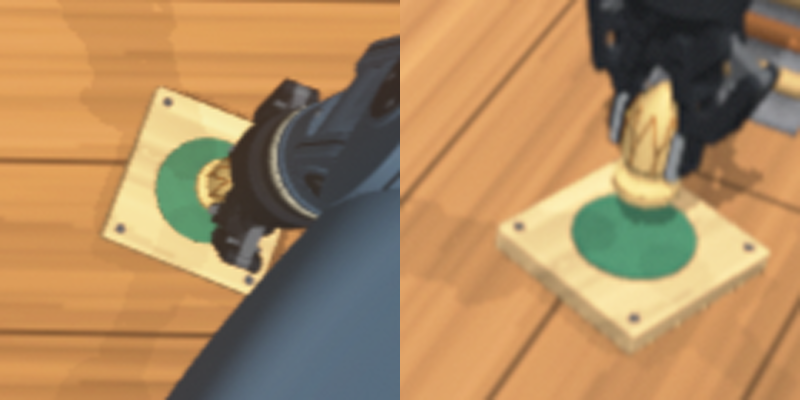

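The bud hangs upright, centred over the pad. Going down to just above contact (expected at a TCP height of about 0.0527), then in 1 mm steps while watching the force.

```bash
python3 -m jog '[[[0,0.5,-0.1,0,0,0,0.2],[0,1.2,-0.1,0,0,0,0.2],[0,2,-0.1,0,0,0,0.2],[0,2.7,-0.1,0,0,0,0.2],[0,3.3,-0.1,0,0,0,0.2],[0,3.6,-0.1,0,0,0,0.2],[0,3.7,-0.1,0,0,0,0.2],[0,3.7,-0.1,0,0,0,0.2],[0,3.7,-0.1,0,0,0,0.2]]]'; python3 -m jog '[[[0,0,0,0,0,0,0.2],[0,0,0,0,0,0,0.2]]]'; python3 go.py 0.5207 -0.2945 0.0527 -20
```

```text
clock: 9.92
eef_pos: [0.5203, -0.2953, 0.0575]
orientation: [[-0.342, 0.0, 0.94], [-0.94, -0.0, -0.342], [0.0, -1.0, 0.0]]
ft_force: [0.4, 0.4, -1.1]
width: 0.039
clock: 10.08
eef_pos: [0.5205, -0.2954, 0.0579]
orientation: [[-0.342, 0.001, 0.94], [-0.94, -0.001, -0.342], [0.0, -1.0, 0.001]]
ft_force: [0.3, -0.2, -0.4]
width: 0.0391
t 10.08 p [ 0.5205 -0.2954  0.0579] yaw -20.000702109327417 F [ 0.3389 -0.1554 -0.4148] w 0.03911484160287958 q [-0.6282  0.2716 -0.0119  1.2862 -0.      1.2916]
shift cm [-0.0938  0.5226 -0.0145] rot deg [-0.0615 -0.0007  0.0184]
```

```bash
python3 -m jog '[[[0,0.1,0,0,0,0,0.2],[0,0.2,0,0,0,0,0.2],[0,0.3,0,0,0,0,0.2],[0,0.4,0,0,0,0,0.2],[0,0.4,0,0,0,0,0.2]]]'; for i in 1 ; do python3 -m jog '[[[0,0.05,0,0,0,0,0.2],[0,0.05,0,0,0,0,0.2]]]'; done
```

```text
clock: 10.5
eef_pos: [0.5199, -0.295, 0.0529]
orientation: [[-0.342, -0.001, 0.94], [-0.94, 0.0, -0.342], [-0.0, -1.0, -0.001]]
ft_force: [0.1, 0.4, -1.4]
width: 0.039
clock: 10.67
eef_pos: [0.5201, -0.2952, 0.0528]
orientation: [[-0.342, -0.0, 0.94], [-0.94, -0.0, -0.342], [0.0, -1.0, -0.0]]
ft_force: [-0.1, -0.1, -1.1]
width: 0.0392
```

```bash
python3 -m jog '[[[0,0.05,0,0,0,0,0.2],[0,0.05,0,0,0,0,0.2],[0,0.05,0,0,0,0,0.2]]]'; python3 - <<'E'
from h import *
S=imaging.grab_frame("side")[:,:,::-1]
cv2.imwrite("pics/c6.png",cv2.resize(S[130:220,360:450],(600,600),interpolation=cv2.INTER_CUBIC))
E
python3 go.py
```

```text
clock: 10.92
eef_pos: [0.5202, -0.2952, 0.0528]
orientation: [[-0.342, 0.0, 0.94], [-0.94, -0.0, -0.342], [0.0, -1.0, 0.0]]
ft_force: [-1.9, 0.9, 2.6]
width: 0.0391
t 10.97 p [ 0.5202 -0.2952  0.0528] yaw -19.999380948329325 F [-1.8859  0.9017  2.2655] w 0.038967850094620365 q [-0.6282  0.2747 -0.0187  1.2771 -0.0001  1.2916]
```

View pics/c6.png

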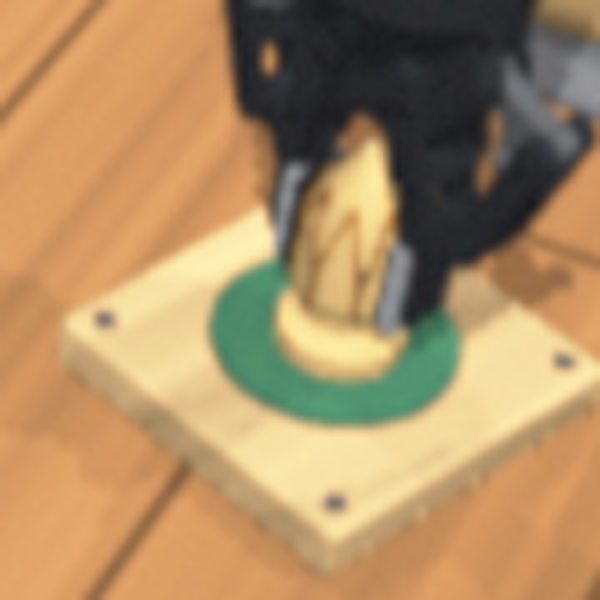

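Contact: the vertical force went from -1.1 to +2.5 N at the expected height, and the whole foot is inside the green. Opening gently.

```bash
python3 -m jog '[[[0,0,0,0,0,0,0.46],[0,0,0,0,0,0,0.47],[0,0,0,0,0,0,0.48],[0,0,0,0,0,0,0.5],[0,0,0,0,0,0,0.55],[0,0,0,0,0,0,0.6],[0,0,0,0,0,0,0.7],[0,0,0,0,0,0,0.8],[0,0,0,0,0,0,0.85],[0,0,0,0,0,0,0.85]]]' 20; python3 -m jog '[[[0,0,0,0,0,0,0.85],[0,0,0,0,0,0,0.85]]]';python3 - <<'E'
from h import *
S=imaging.grab_frame("side")[:,:,::-1]
cv2.imwrite("pics/c7.png",cv2.resize(S[130:220,360:450],(600,600),interpolation=cv2.INTER_CUBIC))
E
python3 go.py
```

```text
clock: 11.8
eef_pos: [0.5201, -0.2952, 0.0523]
orientation: [[-0.342, -0.0, 0.94], [-0.94, -0.0, -0.342], [0.0, -1.0, 0.0]]
ft_force: [-0.3, -0.6, 0.2]
width: 0.0727
clock: 11.97
eef_pos: [0.5201, -0.2952, 0.0523]
orientation: [[-0.342, 0.0, 0.94], [-0.94, -0.0, -0.342], [-0.0, -1.0, 0.0]]
ft_force: [0.2, -0.4, 0.2]
width: 0.0724
t 12.02 p [ 0.5201 -0.2952  0.0523] yaw -20.000229787425805 F [-0.2266  0.6194  1.0616] w 0.072485630479621 q [-0.6282  0.2751 -0.0191  1.2766 -0.      1.2916]
```

View pics/c7.png

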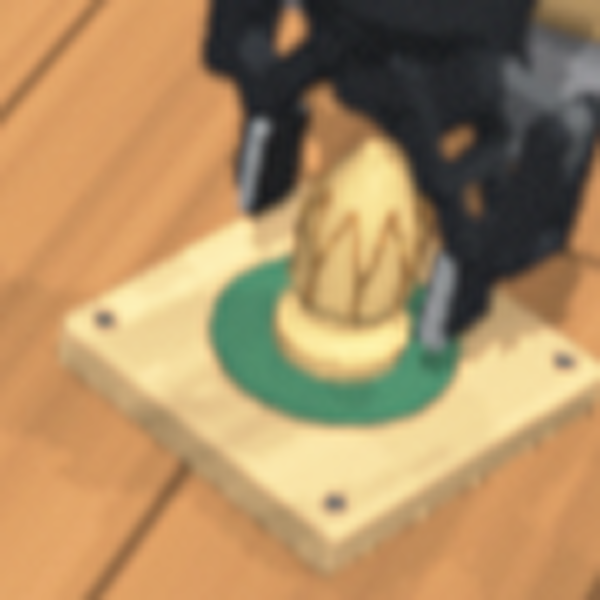

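The bud stands free on the pad with clearance on both sides. Retreating straight up, then aside for a check.

```bash
python3 -m jog '[[[0,-0.5,0,0,0,0,0.85],[0,-1.5,0,0,0,0,0.85],[0,-3,0,0,0,0,0.85],[0,-5,0,0,0,0,0.85],[0,-7,0,0,0,0,0.85],[0,-9,0,0,0,0,0.85],[0,-11,0,0,0,0,0.85],[0,-13,0,0,0,0,0.85],[0,-15,0,0,0,0,0.85],[0,-16,0,0,0,0,0.85]]]'; python3 -m jog '[[[0,0,-2,0,0,0,0.85],[0,0,-4,0,0,0,0.85],[0,0,-7,0,0,0,0.85],[0,0,-10,0,0,0,0.85],[0,0,-13,0,0,0,0.85],[0,0,-15,0,0,0,0.85],[0,0,-16,0,0,0,0.85],[0,0,-16,0,0,0,0.85]]]'; python3 - <<'E'
from h import *
for n in("top","side"):
    cv2.imwrite(f"pics/{n}5.png",imaging.grab_frame(n)[:,:,::-1])
T=cv2.imread("pics/top5.png");S=cv2.imread("pics/side5.png")
cv2.imwrite("pics/c8.png",np.hstack([cv2.resize(T[235:315,400:480],(400,400),interpolation=cv2.INTER_CUBIC),cv2.resize(S[140:220,365:445],(400,400),interpolation=cv2.INTER_CUBIC)]))
E
python3 go.py
```

```text
clock: 12.85
eef_pos: [0.5212, -0.2959, 0.2168]
orientation: [[-0.342, 0.005, 0.94], [-0.94, -0.003, -0.342], [0.002, -1.0, 0.006]]
ft_force: [-0.5, -0.2, 0.8]
width: 0.0725
clock: 13.52
eef_pos: [0.3682, -0.2397, 0.2131]
orientation: [[-0.343, 0.0, 0.939], [-0.939, -0.0, -0.343], [0.0, -1.0, 0.0]]
ft_force: [0.5, -0.2, 0.5]
width: 0.0728
t 13.62 p [ 0.37   -0.2407  0.2128] yaw -20.021666563322142 F [ 0.6965 -0.3926 -0.2559] w 0.07246464525280566 q [-0.7289 -0.1762 -0.1667  1.5787  0.0002  1.1913]
```

View pics/c8.png

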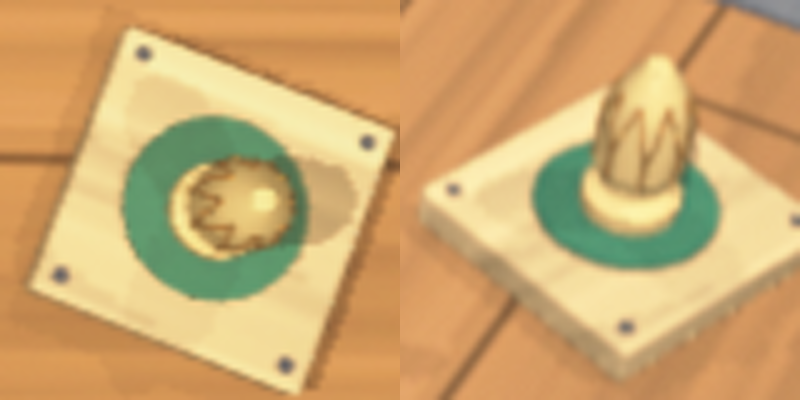

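View pics/side5.png

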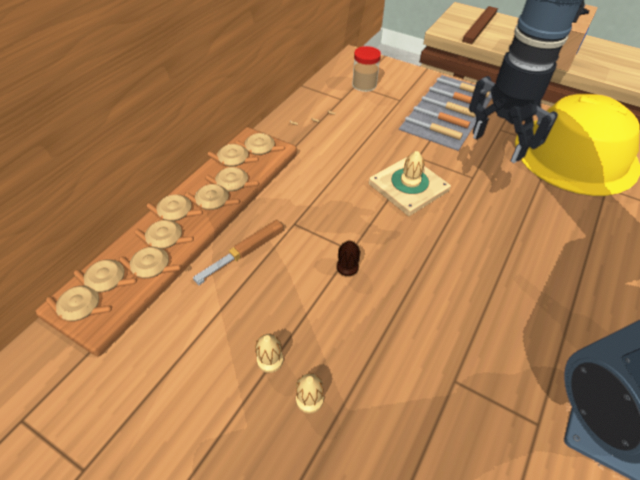

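View pics/top5.png

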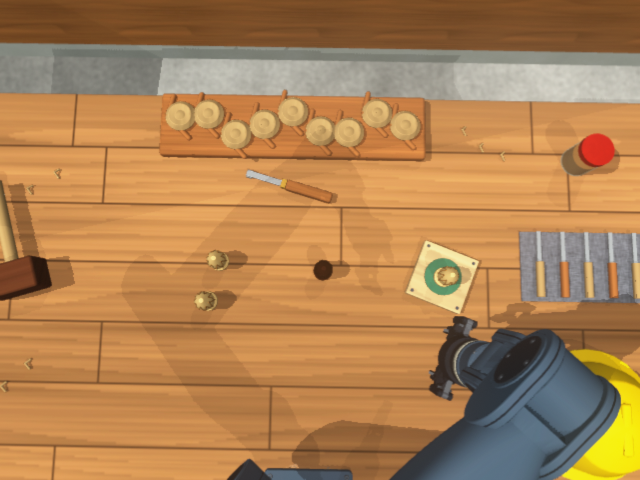

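The bud stands upright at top (447,276) / side (414,168), with its foot inside the green. The other two buds, the dark finial and the chisel are at their first pixels. One last check of the numbers, then I hand in.

```bash
python3 -m jog '[[[0,0,0,0,0,0,0.85],[0,0,0,0,0,0,0.85],[0,0,0,0,0,0,0.85]]]'; python3 - <<'E'
from h import *
from cell import order,telemetry
print("tip",*tri((262.5/5-.5+365,62.5/5-.5+140),(264.5/5-.5+400,200.5/5-.5+235)))
a,b=cv2.imread("pics/top0.png"),cv2.imread("pics/top5.png")
for n,(x0,y0,x1,y1) in dict(dark=(310,258,336,284),chisel=(240,165,335,205)).items():
    print(n,"moved px",cv2.phaseCorrelate(*[cv2.cvtColor(i[y0:y1,x0:x1],6).astype(np.float32) for i in(a,b)])[0])
print(np.abs(telemetry.observe()["dq"]).max()); print(order.finish_job())
E
```

```text
clock: 13.87
eef_pos: [0.3703, -0.2407, 0.2121]
orientation: [[-0.342, -0.0, 0.94], [-0.94, 0.0, -0.342], [-0.0, -1.0, -0.0]]
ft_force: [-0.3, 0.7, 0.5]
width: 0.0725
tip [ 0.5191 -0.2944  0.1025] 0.0008685031879207556
dark moved px (0.5232653545088741, 0.48078564603899565)
chisel moved px (0.15573324079613826, -0.006215629041093962)
0.002317044267615043
the job is handed in; nothing more can be done
None
```

I took the leftmost pale bud, at about (0.486, 0.316), with a 30 N grip and stood it on the green pad. It touched down with about 4 N at the expected height. I then released it, backed the gripper straight up and aside, and handed the job in at about 13.9 s.

- **Placement:** the two views put the tip at (0.519, -0.294, 0.1025), against about (0.521, -0.295) for the pad centre and 0.101 for the expected height. The bud is therefore upright and within about 2 mm of centre, with the whole foot on the green.
- **Other things:** the other two pale buds look unmoved. The chisel shows no real shift (0.2 px).
- **Dark finial:** the shift estimate gave about 0.5 px on each axis. I put that down to the changed shadows, since the arm never came near it and it looks the same in both views.
- **Weak first measurement:** my first colour mask for the pad missed its shaded half, so I corrected it before using the pad's position. The pad's measured height was 0.021, against the stated 0.023, which is within the calibration error.

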